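# Pack the rover's spares into the divided tote

### The job

Finish packing the rover's spares into the divided tote, each aluminium channel lying flat in the pocket cut to its own length: the medium one is already in place, the short one was left in the long pocket by mistake, and the long one is still on the mat. Hang the wheel in its bay by dropping its axle into the two open slots until both ends are fully down, and leave everything else on the bench where it is.

Things in the scene. Friction and masses are not known exactly. Their poses are not given: they have to be found in the camera images.
- channel_short: the short plain aluminium U-channel, open side down: 72 mm long (along its x), 40 mm wide (y), 44 mm high (z up); walls 3 mm. Origin: centre of its underside. About 60 g. It starts lying in the LONG pocket of the tote, anywhere along it.
- channel_medium: the medium plain aluminium U-channel, open side down: 104 mm long (along its x), 40 mm wide (y), 44 mm high (z up); walls 3 mm. Origin: centre of its underside. About 85 g. It starts already in its own pocket, and must be there at the end.
- channel_long: the long plain aluminium U-channel, open side down: 136 mm long (along its x), 40 mm wide (y), 44 mm high (z up); walls 3 mm. Origin: centre of its underside. About 110 g. It starts somewhere on the bench mat, turned any way.
- pocket_short: pale grey printed frame fixed in the tote, 158 mm (x) x 72 mm (y), 16 mm high, open in the middle down to the tote floor: a pocket 82 mm long (x) and 50 mm wide (y), for the short channel. Origin: centre of the pocket on the tote floor. The three frames stand side by side 75 mm apart along the tote's y, in any order.
- pocket_medium: pale grey printed frame fixed in the tote, 158 mm (x) x 72 mm (y), 16 mm high, open in the middle down to the tote floor: a pocket 114 mm long (x) and 50 mm wide (y), for the medium channel. Origin: centre of the pocket on the tote floor. The three frames stand side by side 75 mm apart along the tote's y, in any order.
- pocket_long: pale grey printed frame fixed in the tote, 158 mm (x) x 72 mm (y), 16 mm high, open in the middle down to the tote floor: a pocket 146 mm long (x) and 50 mm wide (y), for the long channel. Origin: centre of the pocket on the tote floor. The three frames stand side by side 75 mm apart along the tote's y, in any order.
- tote: the black divided tote, fixed to the bench left or right of the robot, the mat on the other side: 166 mm (x) x 353 mm (y), walls 3 mm thick, 56 mm high, floor 4 mm thick. Origin: centre of its underside; z up. The pockets lie at y = -123.5, -48.5 and +26.5 mm; at y = +118.5 mm is the wheel bay with its two upright slotted cheeks (see the seats).
- seat_a (a point): centre of the axle when it lies at the bottom of the slot in the cheek at tote x = +56 mm, y = +118.5 mm, 50 mm above the bench. A cheek is an upright plate 5 mm thick, 74 mm high, 90 mm wide and joined to the end wall; its slot, open at the top, is 10 mm wide with its bottom 46 mm above the bench and a mouth flared to about 26 mm. The cheeks' inner faces are 107 mm apart.
- seat_b (a point): the same in the cheek at tote x = -56 mm.
- wheel: a black-tyred wheel with a yellow hub on its own axle, standing on its tyre on the bench mat, turned any way: tyre 80 mm diameter, 30 mm wide; steel axle 8 mm diameter, 132 mm long, with a dark collar (16 mm diameter) from 42 to 49 mm out on each side. Origin: wheel centre, 40 mm above what it stands on; x along the axle; it may roll, so y and z turn. About 160 g.
- axle_a (a point): point on the wheel's axle, +56 mm from the wheel centre along its x, where a cheek slot takes it.
- axle_b (a point): point on the wheel's axle, -56 mm from the wheel centre along its x, where a cheek slot takes it.
- bench_mat: a thin blue-grey mat fixed to the bench, 400 mm (x) x 340 mm (y), 2 mm thick. Origin: centre of its underside.
- board: bystander: a bare green single-board computer, 85 x 56 x 22 mm, lying flat. Origin: its underside.
- gear_motor: bystander: a yellow plastic gear motor, 72 x 22 x 19 mm (x along its length), lying flat. Origin: its underside.
- solder_spool: bystander: a grey spool of solder, 54 mm across, 36 mm high, standing on its flange. Origin: its underside.
- screw_jar: bystander: a small glass jar with a white lid, 48 mm across, 55 mm high. Origin: its underside.
- tape_roll: bystander: a roll of black tape lying flat, 56 mm across, 19 mm high. Origin: its underside.
- cleaner_can: bystander: a white spray can standing upright, 52 mm across, 150 mm high: the tallest thing within reach. Origin: its underside.
- screwdriver: bystander: a screwdriver with an orange handle, 190 mm long, lying at one outer side. Origin: on its long axis, on the underside.
- pliers: bystander: blue-handled pliers, 140 mm long, 15 mm high, lying at one outer side. Origin: about 50 mm from the jaw tip, on the underside.
Mind the look-alikes: they are no part of the job. There is more than one size of the wheel; the job needs the middle-sized.

How it is judged (in metres and radians):
At the end, for the whole second after the job is handed in: Each channel lies flat in the pocket of its own length (8 mm of its centre each way, 3 mm in height, tilt under 0.06 rad); the wheel's axle lies at the bottom of both slots (2.5 mm in height, 4 mm across, wheel within 8 mm of mid-bay); all at rest (x of channel_short in the frame of pocket_short between -0.008 and 0.008 m and y of channel_short in the frame of pocket_short between -0.008 and 0.008 m and z of channel_short in the frame of pocket_short between -0.003 and 0.003 m and angle between each of channel_short, channel_medium, channel_long's own z axis and vertical below 0.06 rad and linear speed of each of channel_short, channel_medium, channel_long, wheel below 0.02 m/s and x of channel_medium in the frame of pocket_medium between -0.008 and 0.008 m and y of channel_medium in the frame of pocket_medium between -0.008 and 0.008 m and z of channel_medium in the frame of pocket_medium between -0.003 and 0.003 m and x of channel_long in the frame of pocket_long between -0.008 and 0.008 m and y of channel_long in the frame of pocket_long between -0.008 and 0.008 m and z of channel_long in the frame of pocket_long between -0.003 and 0.003 m and z of axle_a in the frame of tote between 0.047 and 0.0525 m and y of axle_a in the frame of tote between 0.1145 and 0.1225 m and z of axle_b in the frame of tote between 0.047 and 0.0525 m and y of axle_b in the frame of tote between 0.1145 and 0.1225 m and x of wheel in the frame of tote between -0.008 and 0.008 m); the robot touches nothing.
It fails at once if a bystander is moved by more than 30 mm (distance of any of board, gear_motor, solder_spool, screw_jar, tape_roll, cleaner_can, screwdriver, pliers from where it was at the start of the episode above 0.03 m).
It also fails if it takes over 67 s, if anything falls off the work surface, if the arm or the gripper's body presses on something with over 40 N, if the wrist force passes 120 N, or if a joint passes its speed limit or range.

### The arm

A 6-joint arm with a two-finger parallel gripper is mounted at the origin on the work surface. World frame = base frame: x ahead of the robot, y to its left, z up, the work surface at z = 0. Lengths are in mm, angles in degrees, forces in N, time in s.
With the tool pointing down it reaches from about 300 to 825 mm from the base axis. Payload 5.4 kg.
Tool frame: the origin (TCP) lies at the very end of the fingers, on their centre line; the grasp point (between the pads) lies 19 mm behind it; y points along the fingers, z is the direction in which the jaws open and shut, and the axes are right-handed (so a half turn about y gives the same grasp; the last joint's range is limited). The gripper opens to 92 mm and grips with 3 to 60 N. Pads are 20 mm wide; open, the fingers measure 128 mm over their backs; the gripper's body (75 mm by 189 mm) begins 69 mm behind the grasp point.
Start: joints at [54.54, 9.076, 91.501, -0, 79.423, -12.038], TCP at [228.575, 527.598, 214.601] pointing down, gripper open.
Joint ranges: [-166.64, 166.64], [-54.1, 131.32], [10.49, 154.53], [-73.88, 253.88], [9.74, 151.15], [-171.62, 171.62]. Speed limits (degrees/s): [147.25, 147.25, 180, 180, 180, 180].

### API

Orientations are given as [roll, pitch, yaw] about the fixed x, y, z axes, in that order (R = Rz(yaw) Ry(pitch) Rx(roll)).
In Python, from bench import manip gives the robot as it stands.
- The arm moves only by the tool play_rows, never from a script. Its argument "plan" is a list of rows, each a list of 5 numbers: the closure, from -1 (fully open) to 1 (shut), so that 0 is half open, then the shift along the tool's x, y, z in mm, then the turn about the tool's y in degrees. In form: [[hand, dx, dy, dz, yaw], ...]. A call has 1 to 20 rows; each row shifts and turns the commanded pose from where the row before left it, along the tool's axes as they then stand; what a row does not reach is not made up. A row lasts 1/12 s, in which the tool goes at most 41.7 mm and 7.16 degrees, less where a joint would pass 70% of its speed; a pose out of reach is approached as far as the arm can. A call with a gripper value outside its range is refused whole. The fingers move at their own pace and stop on an object; "newtons" is the grip in N (left out, the last holds). Time passes only in rows, so rows that do not move let the fingers close. It gives the time, the measured TCP pose, the force and the opening at its end, in the units of the state.
- manip.get_obs(): the state, without advancing time (a new reading comes with each control period).
- manip.capture(name): name is "side" or "top" or "wrist"; returns a dict with "img" (400x640x3 uint8, blue, green, red), "camera_matrix" (3x3 intrinsics, pixels), "T" (4x4, takes a point from camera to world coordinates). Camera axes: x right, y down, z forward; pixel columns grow to the right and rows downward; lengths in mm; the calibration is good to about 2 mm. A picture is of the moment at which its call begins. There is no depth.
- manip.finish_job(): hands the job in, once; it reports no verdict.
The state is a dict: "clock": time; "joint_positions": joint angles; "joint_velocities": joint speeds; "effort": joint torques, N m; "position": TCP position; "eef_rot": TCP orientation; "force": force on the tool from outside, world axes, zero at the start; "torque": the same for the moment, N m; "opening": finger opening in mm.
Only numpy, scipy, OpenCV 4.12 (cv2) and the standard library are available. Lean on these libraries where they do the work, as an engineer would, in place of code of your own. Each camera call takes 0.05 s, during which the arm holds its last target. There are 200 camera calls.

## Working session

There is one attempt and no reset: what is moved stays moved. The work goes in short steps, Python scripts to look and compute and a tool call to move; the robot and the scene stay as the last step left them, time stands still between calls to the robot, and variables do not carry over. Pictures are saved under pics/ and viewed, about 8 in all and at most 12, crops included, and the job is handed in when it is done.

Besides the shell and the picture viewer there is one more tool, called after "Emit:" in YAML: its name, and indented under it one key for each argument. play_rows: Moves the arm, as the interface text tells. Its arguments: {"type":"object","properties":{"plan":{"type":"array"},"newtons":{"type":"number"}},"required":["plan"]}

```bash
mkdir -p pics
cat > h.py <<'E'
import numpy as np, cv2
from bench import manip
def cap(n,f=None):
    c=manip.capture(n); 
    if f: cv2.imwrite('pics/'+f,c['img'])
    return c
def ray(c,u,v,z):
    d=c['T'][:3,:3]@np.linalg.inv(c['camera_matrix'])@np.array([u,v,1.]); o=c['T'][:3,3]
    return o+d*(z-o[2])/d[2]
def proj(c,p):
    q=np.linalg.inv(c['T'])@np.append(p,1.); q=c['camera_matrix']@q[:3]; return q[:2]/q[2]
E
python3 - <<'E'
from h import *
c=cap('top','top0.png');print(c['T'].round(3),c['camera_matrix'])
c=cap('side','side0.png');print(c['T'].round(3))
o=manip.get_obs();print(o)
E
```

```text
[[-2.700000e-02 -9.970000e-01  7.400000e-02  3.427920e+02]
 [-1.000000e+00  2.700000e-02 -4.000000e-03  1.207900e+01]
 [ 2.000000e-03 -7.400000e-02 -9.970000e-01  1.797517e+03]
 [ 0.000000e+00  0.000000e+00  0.000000e+00  1.000000e+00]] [[462.425099     0.         326.88733866]
 [  0.         462.425099   192.92515395]
 [  0.           0.           1.        ]]
[[-1.000000e+00 -7.000000e-03  2.100000e-02  4.170160e+02]
 [-2.100000e-02  5.670000e-01 -8.230000e-01  1.490833e+03]
 [-6.000000e-03 -8.240000e-01 -5.670000e-01  1.121226e+03]
 [ 0.000000e+00  0.000000e+00  0.000000e+00  1.000000e+00]]
{'clock': 0.1, 'joint_positions': array([ 5.45396107e+01,  9.10975415e+00,  9.15620643e+01, -2.20607541e-04,
        7.94228421e+01, -1.20379408e+01]), 'joint_velocities': array([-0.03555484, -0.07402159, -0.21526837,  0.14379204,  0.0817359 ,
       -0.04132758]), 'effort': array([-3.43253259e-04, -3.86504853e+01, -3.22959709e+01,  7.03453808e-02,
        3.39325529e-02, -8.50289848e-05]), 'position': array([228.26547603, 527.15697651, 213.73565992]), 'eef_rot': array([-9.00926242e+01,  1.95303143e-02, -2.34224236e+01]), 'force': array([ 0.33019016, -0.2513193 ,  0.67855429]), 'torque': array([-0.0259195 , -0.02163744,  0.01843812]), 'opening': 91.85954888301177}
```

Run:
```python
import cv2
a=cv2.imread('pics/top0.png');cv2.imwrite('pics/t0.png',cv2.resize(a[0:240,130:450],None,fx=2.5,fy=2.5,interpolation=cv2.INTER_CUBIC))
```

```text
(no output)
```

View pics/t0.png

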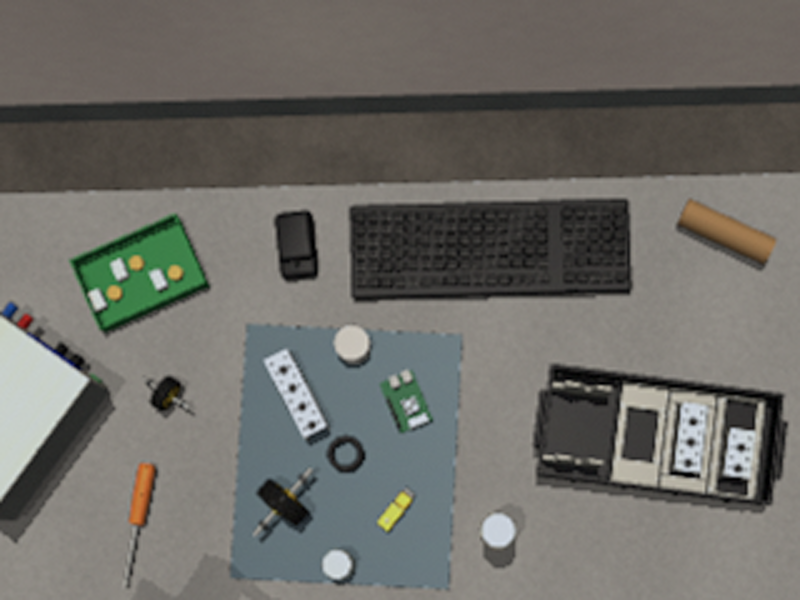

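View pics/side0.png

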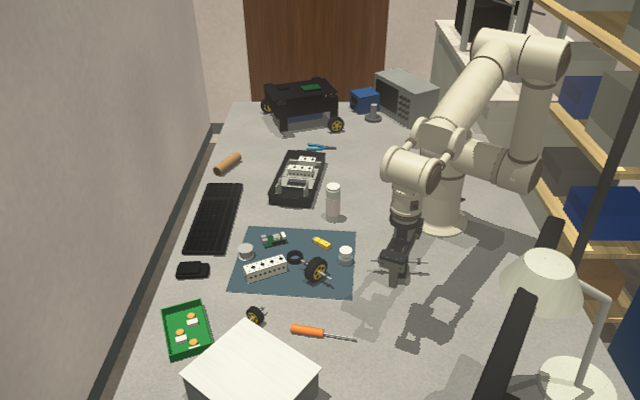

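Run:
```python
from h import *
c=cap('top')
f=lambda a,b,z:ray(c,a/2.5+130,b/2.5,z).round(0)
for n,a,b,z in [('long1',277,355,46),('long2',314,434,46),('wheel',284,502,42),('axA',310,471,42),('axB',257,533,42),('can',498,530,150),('jar',338,565,57),('tape',346,453,21),('motor',396,510,20),('board',406,402,22),('spool',352,344,38),
 ('toteTL',553,368,56),('toteTR',781,394,56),('toteBR',768,503,56),('toteBL',540,480,56),('short',740,452,48),('med',690,438,48),('pS',641,435,4)]: print(n,f(a,b,z))
w=cap('wrist','w0.png');print(w['T'].round(2),w['camera_matrix'])
o=manip.get_obs();print(o['position'],o['eef_rot'])
```

```text
long1 [677. 330.  46.]
long2 [554. 275.  46.]
wheel [451. 323.  42.]
axA [498. 283.  42.]
axB [405. 364.  42.]
can [396.  -0. 150.]
jar [353. 240.  57.]
tape [526. 230.  21.]
motor [436. 155.  20.]
board [602. 135.  22.]
spool [692. 216.  38.]
toteTL [644. -92.  56.]
toteTR [ 594. -437.   56.]
toteBR [ 429. -410.   56.]
toteBL [473. -67.  56.]
short [ 508. -372.   48.]
med [ 532. -297.   48.]
pS [ 543. -229.    4.]
[[ 4.0000e-01  8.9000e-01  2.4000e-01  1.6101e+02]
 [ 9.2000e-01 -3.8000e-01 -1.0000e-01  5.5724e+02]
 [-0.0000e+00  2.6000e-01 -9.7000e-01  3.8565e+02]
 [ 0.0000e+00  0.0000e+00  0.0000e+00  1.0000e+00]] [[296.37442486   0.         320.28740814]
 [  0.         296.37442486 197.3831731 ]
 [  0.           0.           1.        ]]
[228.34331482 527.27300197 213.98917255] [-9.00671676e+01  1.21562550e-02 -2.34194426e+01]
```

Emit:
play_rows:
  plan:
    - [-1, 32, 0, -11, 0]
    - [-1, 32, 0, -11, 0]
    - [-1, 32, 0, -11, 0]
    - [-1, 32, 0, -11, 0]
    - [-1, 32, 0, -11, 0]
    - [-1, 32, 0, -11, 0]
    - [-1, 32, 0, -11, 0]
    - [-1, 32, 0, -11, 0]
    - [-1, 32, 0, -11, 0]
    - [-1, 32, 0, -11, 0]
    - [-1, 0, 0, 0, 7]
    - [-1, 0, 0, 0, 7]
    - [-1, 0, 0, 0, 7]
    - [-1, 0, 0, 0, 7]
    - [-1, 0, 0, 0, 7]
    - [-1, 0, 0, 0, 7]
    - [-1, 0, 0, 0, 7]
    - [-1, 0, 0, 0, 7]
    - [-1, 0, 0, 0, 7]
    - [-1, 0, 0, 0, 7]

```text
clock: 1.87
position: [478.3, 299.4, 214.3]
eef_rot: [-90.0, -0.0, -93.8]
force: [-0.4, 1.0, 0.7]
opening: 92.1
```

Run:
```python
from h import *
w=cap('wrist','w1.png');np.savez('w1.npz',**w)
o=manip.get_obs();print(o['clock'],o['position'],o['eef_rot'],o['joint_positions'])
```

```text
1.9167 [478.34108501 299.40108415 214.3496862 ] [-9.00235804e+01 -9.28771786e-03 -9.40832561e+01] [1.97753333e+01 7.53316887e+00 9.32440089e+01 1.06240626e-03
 7.92481443e+01 2.38583929e+01]
```

View pics/w1.png

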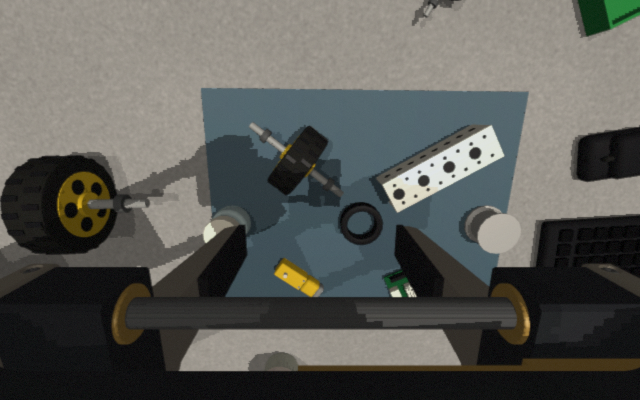

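```bash
cat >> h.py <<'E'
def to_tool(d,yaw):
    a=np.radians(yaw); c,s=np.cos(a),np.sin(a); return round(c*d[0]+s*d[1],1), round(-s*d[0]+c*d[1],1)
E
python3 - <<'E'
from h import *
w=dict(np.load('w1.npz'));im=w['img']
# channel top: bright white
g=cv2.cvtColor(im,cv2.COLOR_BGR2GRAY);roi=np.zeros_like(g);roi[110:225,370:512]=1
m=((g>170)*roi).astype(np.uint8);m=cv2.morphologyEx(m,cv2.MORPH_CLOSE,np.ones((9,9)))
k=max(cv2.findContours(m,0,2)[0],key=cv2.contourArea)
P=np.array([ray(w,*p[0],46)[:2] for p in k],np.float32);r=cv2.minAreaRect(P);print('long',r,cv2.boxPoints(r).round(0).tolist())
A=ray(w,251,125,42);B=ray(w,341,193,42);print('axle',A,B,np.linalg.norm(A-B),(A+B)/2,np.degrees(np.arctan2(*(B-A)[1::-1])))
# tyre blob
roi[:]=0;roi[115:205,255:340]=1
m=((g<50)*roi).astype(np.uint8)
cv2.imwrite('pics/w1c.png',cv2.resize(im[80:240,190:520],None,fx=2.4,fy=2.4,interpolation=cv2.INTER_CUBIC))
E
```

```text
long ((619.0150756835938, 306.2358093261719), (135.71810913085938, 39.983673095703125), 26.27365493774414) [[549.0, 294.0], [567.0, 258.0], [689.0, 318.0], [671.0, 354.0]]
axle [403.40458942 370.7774448   42.        ] [501.0363741  285.23371884  42.        ] 129.80637283946209 [452.22048176 328.00558182  42.        ] -41.22442994657818
```

View pics/w1c.png

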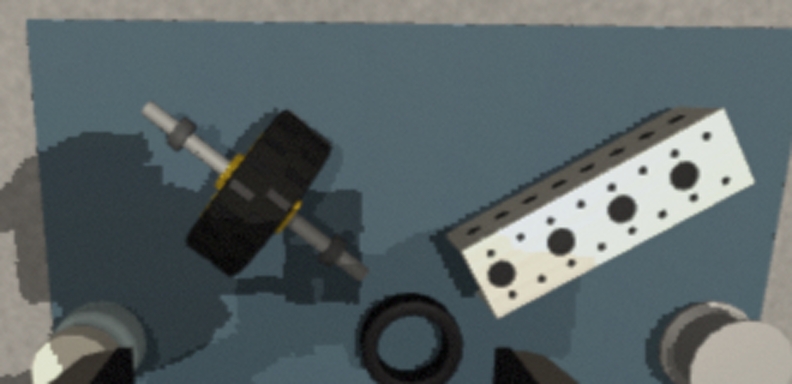

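Emit:
play_rows:
  plan:
    - [-1, 0, 0, 0, 6.2]
    - [-1, 0, 0, 0, 6.2]
    - [-1, 0, 0, 0, 6.2]
    - [-1, 0, 0, 0, 6.2]
    - [-1, 0, 0, 0, 6.2]
    - [-1, 0, 0, 0, 6.2]
    - [-1, -4, 0, -19.3, 0]
    - [-1, 0, 0, -19.3, 0]
    - [-1, 0, 30, 0, 0]
    - [-1, 0, 30, 0, 0]
    - [-1, 0, 0, 0, 0]
    - [-1, 0, 0, 0, 0]

```text
clock: 2.92
position: [450.4, 327.0, 153.2]
eef_rot: [-90.1, -0.2, -130.5]
force: [0.7, -0.2, -0.9]
opening: 92.0
```

Run:
```python
from h import *
w=cap('wrist','w2.png');np.savez('w2.npz',**w)
o=manip.get_obs();print(o['clock'],o['position'],o['eef_rot'])
for p in [(403,371,42),(501,285,42),(452,328,42),(452,328,82)]: print(proj(w,p))
```

```text
2.9667 [451.8950264  327.60429376 155.16834919] [-9.00061857e+01 -1.42244513e-02 -1.30554884e+02]
[256.4409636  191.55725537]
[388.98823784 193.45709096]
[322.72943324 192.50738576]
[322.97239632 203.9996908 ]
```

View pics/w2.png

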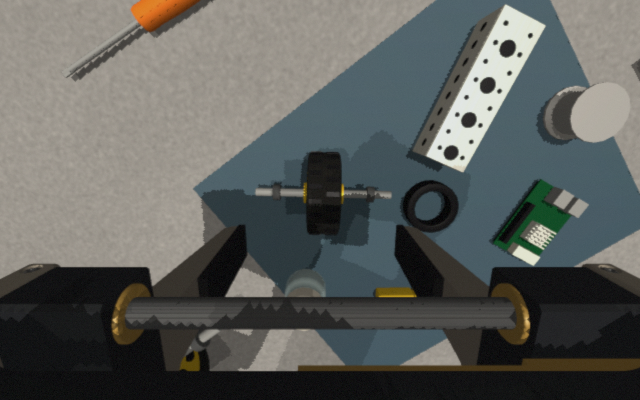

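Emit:
play_rows:
  plan:
    - [-1, 0, 33, 0, 0]
    - [-1, 0, 33, 0, 0.5]
    - [-1, 0, 22, 0, 0]
    - [-1, 0, 11, 0, 0]
    - [-1, 0, 0, 0, 0]
    - [-1, 0, 0, 0, 0]
    - [1, 0, 0, 0, 0]
    - [1, 0, 0, 0, 0]
    - [1, 0, 0, 0, 0]
    - [1, 0, 0, 0, 0]
    - [1, 0, 0, 0, 0]
    - [1, 0, 0, 0, 0]
    - [1, 0, 0, 0, 0]
    - [1, 0, 0, 0, 0]
  newtons: 30

```text
clock: 4.13
position: [451.7, 327.6, 55.6]
eef_rot: [-90.0, -0.0, -131.1]
force: [-0.0, -0.3, -0.4]
opening: 40.8
```

Emit:
play_rows:
  plan:
    - [1, 0, 0, 0, 0]
    - [1, 0, 0, 0, 0]
    - [1, 0, 0, 0, 0]
    - [1, 0, -20, 0, 0]
    - [1, 0, -30, 0, 0]
    - [1, 0, -30, 0, 0]
    - [1, 0, -30, 0, 0]
    - [1, 0, -30, 0, 0]
    - [1, 0, -30, 0, 0]
    - [1, 0, -10, 0, 0]

```text
clock: 4.97
position: [453.6, 328.5, 240.5]
eef_rot: [-89.8, 0.4, -131.1]
force: [1.3, -0.2, -0.9]
opening: 29.9
```

Emit:
play_rows:
  plan:
    - [1, 12, 0, 14, 0]
    - [1, 23.8, 0, 28.5, 0]
    - [1, 23.8, 0, 28.5, 0]
    - [1, 23.8, 0, 28.5, 0]
    - [1, 23.8, 0, 28.5, 0]
    - [1, 23.8, 0, 28.5, 0]
    - [1, 23.8, 0, 28.5, 0]
    - [1, 23.8, 0, 28.5, 0]
    - [1, 23.8, 0, 28.5, 0]
    - [1, 23.8, 0, 28.5, 0]
    - [1, 23.8, 0, 28.5, 0]
    - [1, 23.8, 0, 28.5, 0]
    - [1, 23.8, 0, 28.5, 0]
    - [1, 23.8, 0, 28.5, 0]
    - [1, 23.8, 0, 28.5, 0]
    - [1, 23.8, 0, 28.5, 0]
    - [1, 12, 0, 14, 0]

```text
clock: 6.38
position: [543.6, -262.8, 233.5]
eef_rot: [-90.1, -0.1, -131.3]
force: [0.6, 0.1, -1.4]
opening: 29.7
```

Emit:
play_rows:
  plan:
    - [1, 0, 0, 0, -4]
    - [1, 0, 0, 0, -6.5]
    - [1, 0, 0, 0, -6.5]
    - [1, 0, 0, 0, -6.5]
    - [1, 0, 0, 0, -6.5]
    - [1, 0, 0, 0, -3]
    - [1, 0, 0, 0, 0]
    - [1, 0, 0, 0, 0]

```text
clock: 7.05
position: [543.9, -258.6, 234.2]
eef_rot: [-90.1, 0.1, -98.2]
force: [0.6, 0.5, -1.1]
opening: 29.9
```

Run:
```python
from h import *
w=cap('wrist','w3.png');np.savez('w3.npz',**w)
o=manip.get_obs();print(o['clock'],o['position'],o['eef_rot'],o['joint_positions'],o['opening'])
```

```text
7.1 [ 543.99688274 -258.66291916  234.46665426] [-9.00837712e+01  4.89591170e-02 -9.82189337e+01] [-3.69133316e+01  1.24457870e+01  8.53953198e+01  2.74991150e-03
  8.22558839e+01 -2.86948065e+01] 29.920877707738484
```

View pics/w3.png

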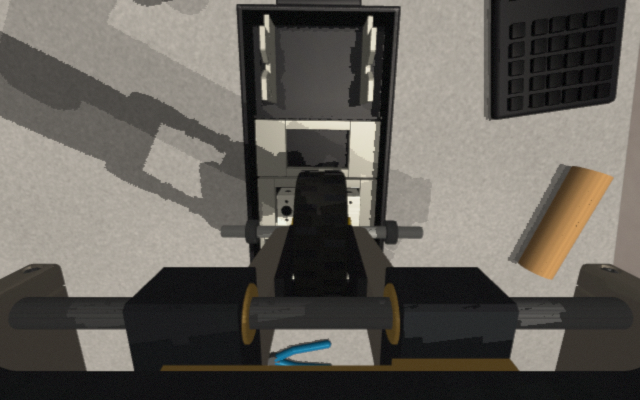

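Run:
```python
from h import *
a=cv2.imread('pics/w3.png');cv2.imwrite('pics/w3c.png',cv2.resize(a[0:185,225:475],None,fx=3.2,fy=3.2,interpolation=cv2.INTER_CUBIC))
```

```text
(no output)
```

View pics/w3c.png

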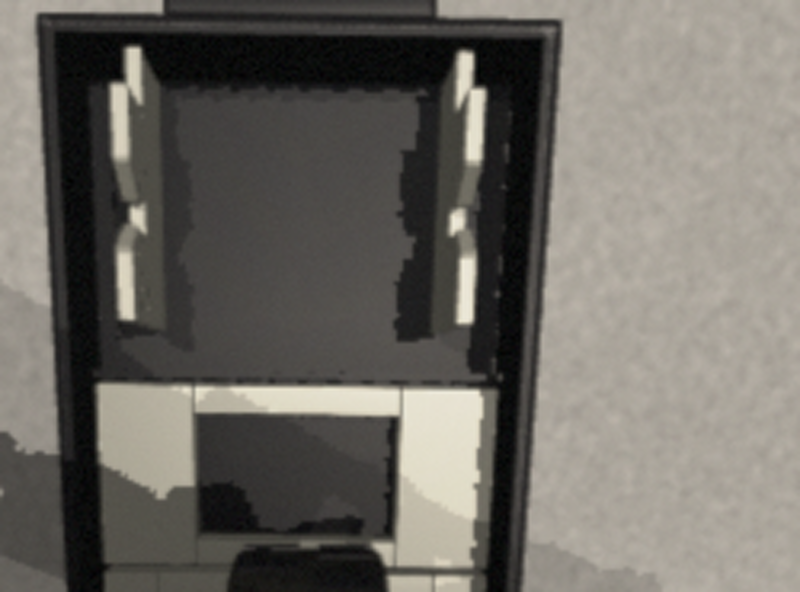

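Run:
```python
from h import *
w=dict(np.load('w3.npz'))
f=lambda a,b,z:ray(w,225+a/3.2,b/3.2,z)[:2]
for n,(a,z1),(b,z2) in [('rim',((38,15),56),((562,20),56)),('mouth',((121,205),74),((471,206),74)),('slotbot',((137,217),46),((458,220),46)),('cheekfar',((118,82),74),((477,88),74)),('cheeknear',((125,320),74),((468,324),74)),('pockU',((195,413),20),((401,416),20)),('pockD',((200,537),20),((397,537),20)),('frameU',((97,383),20),((497,388),20))]:
    p,q=f(*a,z1),f(*b,z2);d=q-p;print(n,p.round(1),q.round(1),'len',np.linalg.norm(d).round(1),'mid',((p+q)/2).round(1),'yaw',np.degrees(np.arctan2(d[1],d[0])).round(1))
# held wheel axle ends
p=ray(w,221,231,220);q=ray(w,423,233,220);print('axle',p,q,'tcp',manip.get_obs()['position'])
```

```text
rim [483.  -59.7] [651.8 -85.4] len 170.8 mid [567.4 -72.5] yaw -8.7
mouth [ 501.7 -123.2] [ 613.7 -139.6] len 113.3 mid [ 557.7 -131.4] yaw -8.3
slotbot [ 502.1 -122.5] [ 613.8 -139.5] len 113.0 mid [ 558. -131.] yaw -8.7
cheekfar [507.5 -87.9] [ 618.9 -105.7] len 112.8 mid [563.2 -96.8] yaw -9.1
cheeknear [ 496.2 -158.2] [ 609.2 -175.7] len 114.3 mid [ 552.7 -166.9] yaw -8.8
pockU [ 507.7 -192.1] [ 588.5 -204.9] len 81.8 mid [ 548.1 -198.5] yaw -9.0
pockD [ 501.3 -241.3] [ 581.3 -252.7] len 80.8 mid [ 541.3 -247. ] yaw -8.1
frameU [ 471.5 -175.3] [ 627.2 -199.5] len 157.6 mid [ 549.3 -187.4] yaw -8.9
axle [ 476.99156735 -248.45391469  220.        ] [ 610.75804032 -268.95437734  220.        ] tcp [ 543.99688274 -258.66291916  234.46665426]
```

Emit:
play_rows:
  plan:
    - [1, -20, 0, -1, 0.5]
    - [1, -32, 0, -1.5, 0]
    - [1, -32, 0, -1.5, 0]
    - [1, -32, 0, -1.5, 0]
    - [1, -12, 0, 0, 0]
    - [1, 0, 25, 0, 0]
    - [1, 0, 33, 0, 0]
    - [1, 0, 33, 0, 0]
    - [1, 0, 28, 0, 0]
    - [1, 0, 12, 0, 0]
    - [1, 0, 0, 0, 0]
    - [1, 0, 0, 0, 0]

```text
clock: 8.1
position: [558.2, -131.9, 105.0]
eef_rot: [-90.0, -0.0, -98.7]
force: [0.3, -0.1, -1.7]
opening: 29.9
```

Run:
```python
from h import *
w=cap('wrist','w4.png');np.savez('w4.npz',**w)
o=manip.get_obs();print(o['clock'],o['position'],o['eef_rot'],o['opening'])
cv2.imwrite('pics/w4c.png',cv2.resize(w['img'][100:350,180:460],None,fx=2.4,fy=2.4,interpolation=cv2.INTER_CUBIC))
```

```text
8.15 [ 559.18303262 -132.34637214  106.45186507] [-8.98408730e+01 -5.18214564e-02 -9.86496722e+01] 30.03622511950201
```

View pics/w4c.png

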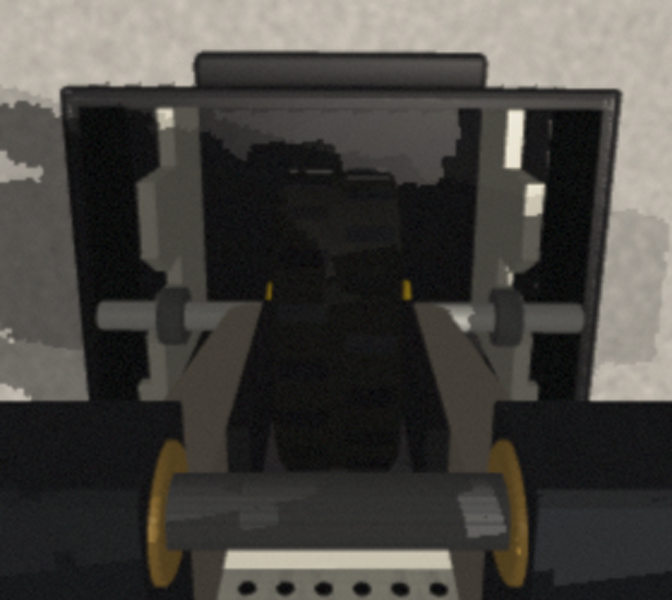

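Emit:
play_rows:
  plan:
    - [1, 0, 10, 0, 0]
    - [1, 0, 10, 0, 0]
    - [1, 0, 8, 0, 0]
    - [1, 0, 6, 0, 0]
    - [1, 0, 4, 0, 0]
    - [1, 0, 2, 0, 0]
    - [1, 0, 0, 0, 0]
    - [1, 0, 0, 0, 0]

```text
clock: 8.82
position: [557.7, -131.8, 64.3]
eef_rot: [-90.0, -0.0, -98.6]
force: [0.3, -3.6, -3.4]
opening: 29.8
```

Emit:
play_rows:
  plan:
    - [-0.25, 0, 0, 0, 0]
    - [-0.25, 0, 0, 0, 0]
    - [-0.25, 0, 0, 0, 0]
    - [-0.25, 0, 0, 0, 0]
    - [-0.25, 0, 0, 0, 0]
    - [-0.25, 0, -10, 0, 0]
    - [-0.25, 0, -30, 0, 0]
    - [-0.25, 0, -30, 0, 0]
    - [-0.25, 0, -30, 0, 0]
    - [-0.25, 0, -30, 0, 0]
    - [-0.25, 20, -20, 0, 0]
    - [-0.25, 35, 0, 0, 0]
    - [-0.25, 35, 0, 0, 0]
    - [-0.25, 35, 0, 0, 0]
    - [-0.25, 35, 0, 0, 0]
    - [-0.25, 35, 0, 0, 0]
    - [-0.25, 35, 0, 0, 0]
    - [-0.25, 0, 0, 0, 0]
    - [-0.25, 0, 0, 0, 0]

```text
clock: 10.4
position: [522.9, -360.4, 215.1]
eef_rot: [-90.0, 0.0, -98.8]
force: [-0.2, 0.5, 0.1]
opening: 57.2
```

Run:
```python
from h import *
w=cap('wrist','w5.png');np.savez('w5.npz',**w)
o=manip.get_obs();print(o['clock'],o['position'],o['eef_rot'],o['opening'])
cv2.imwrite('pics/w5c.png',cv2.resize(w['img'][0:240,180:480],None,fx=2.5,fy=2.5,interpolation=cv2.INTER_CUBIC))
```

```text
10.45 [ 523.38541803 -358.9155441   215.04166055] [-8.99826992e+01  3.37188662e-02 -9.86788006e+01] 57.684236436656136
```

View pics/w5c.png

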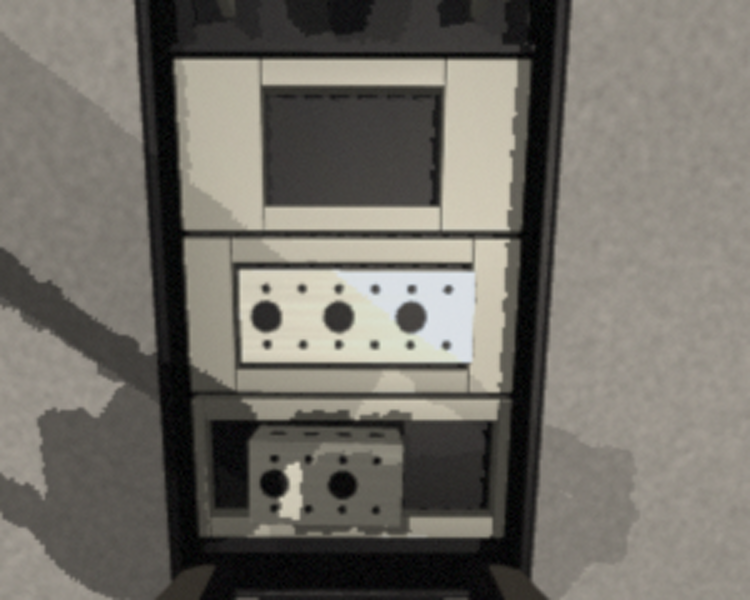

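Run:
```python
from h import *
w=dict(np.load('w5.npz'))
f=lambda a,b,z:ray(w,180+a/2.5,b/2.5,z)[:2]
def q(n,P,z):
    p=np.array([f(a,b,z) for a,b in P]);m=p.mean(0)
    e=(p[1]-p[0]+p[2]-p[3])/2;g=(p[0]-p[3]+p[1]-p[2])/2
    print(n,m.round(1),'L',np.linalg.norm(e).round(1),'W',np.linalg.norm(g).round(1),'yaw',np.degrees(np.arctan2(e[1],e[0])).round(1))
q('short',[(249,439),(402,446),(402,528),(249,525)],48)
q('pS',[(263,86),(446,86),(440,207),(264,207)],20)
q('med',[(238,268),(476,271),(472,363),(239,363)],48)
q('pL',[(211,420),(489,422),(488,515),(212,511)],20)
q('frS',[(175,59),(532,59),(522,232),(184,232)],20)
q('frM',[(184,237),(522,237),(512,393),(192,393)],20)
```

```text
short [ 508.1 -370.9] L 72.2 W 40.9 yaw -10.6
pS [ 544.  -223.1] L 81.8 W 50.8 yaw -8.7
med [ 534.  -296.8] L 104.8 W 40.5 yaw -9.1
pL [ 519.8 -370.7] L 140.6 W 47.9 yaw -9.4
frS [ 544.  -223.2] L 158.3 W 72.5 yaw -8.7
frM [ 532.3 -297.3] L 158.4 W 73.1 yaw -8.7
```

Emit:
play_rows:
  plan:
    - [-0.07, 0, 0, 0, 5]
    - [-0.07, 0, 0, 0, 7]
    - [-0.07, 0, 0, 0, 7]
    - [-0.07, 0, 0, 0, 7]
    - [-0.07, 0, 0, 0, 7]
    - [-0.07, 0, 0, 0, 7]
    - [-0.07, 0, 0, 0, 7]
    - [-0.07, 0, 0, 0, 7]
    - [-0.07, 0, 0, 0, 7]
    - [-0.07, 0, 0, 0, 7]
    - [-0.07, 0, 0, 0, 7]
    - [-0.07, 0, 0, 0, 7]
    - [-0.07, 0, 0, 0, 7]
    - [-0.07, 0, 0, 0, 3.4]
    - [-0.07, 13, 20, 13, 0]
    - [-0.07, 0, 30, 0, 0]
    - [-0.07, 0, 20, 0, 0]
    - [-0.07, 0, 0, 0, 0]
    - [-0.07, 0, 0, 0, 0]

```text
clock: 12.03
position: [508.2, -367.2, 144.2]
eef_rot: [-90.1, -0.1, 169.1]
force: [0.6, -1.0, 1.7]
opening: 49.0
```

Run:
```python
from h import *
w=cap('wrist','w6.png');np.savez('w6.npz',**w)
o=manip.get_obs();print(o['clock'],o['position'],o['eef_rot'],o['opening'],o['joint_positions'].round(0))
cv2.imwrite('pics/w6c.png',cv2.resize(w['img'][40:270,190:450],None,fx=2.5,fy=2.5,interpolation=cv2.INTER_CUBIC))
p=o['position'];print(proj(w,p))
```

```text
12.0833 [ 509.04050027 -368.40190849  145.89953182] [-8.99763238e+01  5.45790888e-02  1.69066201e+02] 49.098658939555364 [-47.  20.  86.   0.  74.  54.]
[323.39432766 236.26806009]
```

View pics/w6c.png

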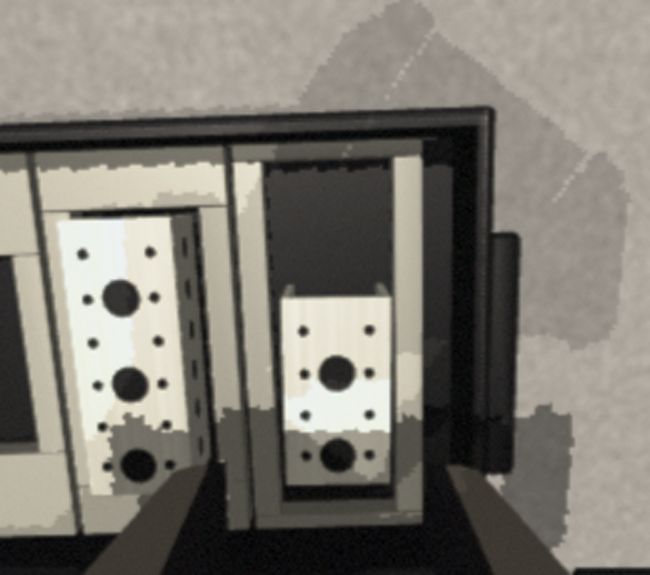

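Run:
```python
from h import *
w=dict(np.load('w6.npz'))
p=np.array([ray(w,190+a/2.5,40+b/2.5,48)[:2] for a,b in [(282,297),(391,297),(391,486),(284,488)]]);print(p.round(1),p.mean(0))
e=p[0]+p[1]-p[2]-p[3];print(np.degrees(np.arctan2(e[1],e[0])))
for z in(48,):
  a,b=[ray(w,190+x/2.5,40+420/2.5,20)[:2] for x in (262,395)];print(a,b,np.linalg.norm(a-b))
```

```text
[[ 546.3 -357.2]
 [ 538.9 -396. ]
 [ 466.7 -383.8]
 [ 473.6 -342.9]] [ 506.4026067  -369.98488434]
-10.349183694598926
[ 494.22004152 -336.18150071] [ 483.80372505 -390.71298274] 55.5174043131121
```

Emit:
play_rows:
  plan:
    - [-0.07, 1.5, 10, 2.3, -0.9]
    - [-0.07, 0, 30, 0, 0]
    - [-0.07, 0, 30, 0, 0]
    - [-0.07, 0, 20, 0, 0]
    - [-0.07, 0, 15, 0, 0]
    - [-0.07, 0, 10, 0, 0]
    - [-0.07, 0, 5, 0, 0]
    - [-0.07, 0, 0, 0, 0]
    - [-0.07, 0, 0, 0, 0]
  newtons: 25

```text
clock: 12.83
position: [507.0, -371.9, 25.8]
eef_rot: [-89.9, 0.1, 169.9]
force: [0.3, -0.1, -0.4]
opening: 49.5
```

Emit:
play_rows:
  plan:
    - [1, 0, 0, 0, 0]
    - [1, 0, 0, 0, 0]
    - [1, 0, 0, 0, 0]
    - [1, 0, 0, 0, 0]
    - [1, 0, 0, 0, 0]

```text
clock: 13.25
position: [507.1, -372.0, 26.1]
eef_rot: [-89.9, 0.1, 169.9]
force: [-0.3, 1.1, 6.1]
opening: 39.6
```

Emit:
play_rows:
  plan:
    - [1, 0, -15, 0, 0]
    - [1, 0, -30, 0, 0]
    - [1, 0, -30, 0, 0]
    - [1, 0, -20, 0, 0]
    - [1, -2, 0, -25, 0]
    - [1, -2, 0, -36, -1.3]
    - [1, -2, 0, -36, 0]
    - [1, -2, 0, -36, 0]
    - [1, -2, 0, -20, 0]
    - [1, 0, 0, 0, 0]
    - [1, 0, 30, 0, 0]
    - [1, 0, 25, 0, 0]
    - [1, 0, 0, 0, 0]
    - [1, 0, 0, 0, 0]

```text
clock: 14.42
position: [539.5, -221.8, 63.3]
eef_rot: [-90.1, -0.2, 171.1]
force: [-0.8, 0.0, -0.7]
opening: 40.0
```

Run:
```python
from h import *
w=cap('wrist','w7.png');np.savez('w7.npz',**w)
o=manip.get_obs();print(o['clock'],o['position'],o['eef_rot'],o['opening'],o['force'])
# top of held channel: bright region, far edge
im=w['img'];z=o['position'][2]-26+48;print('z',z)
for x in (-36,36):
  for y in (-20,20):
    a=np.radians(o['eef_rot'][2]);d=np.array([np.cos(a)*x-np.sin(a)*y,np.sin(a)*x+np.cos(a)*y,0]);q=o['position']+d;q[2]=z;print(x,y,proj(w,q).round(1))
g=cv2.cvtColor(im,cv2.COLOR_BGR2GRAY);print(g[100:260:2,320].tolist());print(g[100:260:2,310].tolist())
```

```text
14.4667 [ 540.89994245 -222.62855879   65.04076873] [-8.99912285e+01 -9.14651256e-03  1.71141424e+02] 39.71935802661927 [0.24828957 0.27818906 0.02220621]
z 87.04076872523189
-36 -20 [284.2 186.7]
-36 20 [362.4 186.8]
36 -20 [288.1 308.7]
36 20 [357.6 308.9]
[38, 107, 112, 112, 115, 226, 230, 229, 230, 229, 229, 227, 227, 226, 226, 225, 224, 223, 223, 222, 222, 222, 221, 220, 219, 218, 218, 215, 93, 32, 59, 54, 56, 54, 54, 53, 53, 52, 52, 51, 53, 48, 47, 34, 131, 248, 250, 250, 250, 250, 250, 250, 250, 250, 250, 250, 249, 249, 249, 249, 249, 249, 249, 246, 86, 38, 41, 39, 34, 23, 22, 20, 15, 23, 20, 27, 126, 146, 147, 146]
[40, 110, 112, 111, 110, 114, 226, 230, 231, 229, 229, 228, 226, 227, 227, 225, 224, 224, 223, 222, 222, 221, 221, 219, 219, 218, 218, 215, 92, 55, 57, 54, 55, 55, 53, 53, 51, 53, 52, 50, 50, 50, 49, 27, 127, 246, 250, 250, 250, 249, 250, 249, 249, 250, 250, 250, 250, 250, 249, 250, 250, 250, 249, 249, 250, 248, 194, 64, 39, 33, 23, 22, 24, 64, 131, 148, 148, 147, 147, 149]
```

Emit:
play_rows:
  plan:
    - [1, -4.5, 0, 0, 0]
    - [1, 0, 15, 0, 0]
    - [1, 0, 10, 0, 0]
    - [1, 0, 6, 0, 0]
    - [1, 0, 4, 0, 0]
    - [1, 0, 2, 0, 0]
    - [1, 0, 0, 0, 0]
    - [1, 0, 0, 0, 0]

```text
clock: 15.13
position: [545.7, -222.7, 28.0]
eef_rot: [-90.0, 0.0, 171.2]
force: [0.4, 1.9, -0.7]
opening: 39.8
```

Emit:
play_rows:
  plan:
    - [1, 1, 2, 0, 0]
    - [1, 0, 0, 0, 0]
    - [1, 0, 0, 0, 0]
    - [-0.1, 0, 0, 0, 0]
    - [-0.1, 0, 0, 0, 0]
    - [-0.1, 0, 0, 0, 0]
    - [-0.1, 0, 0, 0, 0]
    - [-0.1, 0, -10, 0, 0]
    - [-0.1, 0, -35, 0, 0]
    - [-0.1, 0, -40, 0, 0]
    - [-0.1, 0, -40, 0, 0]
    - [-0.1, 0, -40, 0, 0]
    - [-0.1, 0, -30, 0, 0]
    - [-0.1, 0, 0, 0, 0]

```text
clock: 16.3
position: [548.0, -224.7, 230.2]
eef_rot: [-89.6, 0.8, 171.2]
force: [0.7, -0.8, 0.6]
opening: 50.6
```

Run:
```python
from h import *
w=cap('wrist','w8.png');np.savez('w8.npz',**w)
o=manip.get_obs();print(o['clock'],o['position'],o['eef_rot'],o['opening'],o['force'])
# predicted vs observed: white tops
g=cv2.cvtColor(w['img'],cv2.COLOR_BGR2GRAY)
q=proj(w,(544,-222.8,48));print(q)
u,v=q.round().astype(int)
m=(g>205).astype(np.uint8);n,l,s,ce=cv2.connectedComponentsWithStats(m)
for i in range(1,n):
  if s[i,4]>300: print(s[i],ce[i],ray(w,*ce[i],48).round(1))
```

```text
16.35 [ 546.67997272 -223.81781368  226.2803169 ] [-89.7641257    0.50415548 171.18651122] 50.79238115172673 [-0.08652342 -0.05244392  0.86632676]
[319.28349392 184.25634881]
[ 364  141   36   68 1715] [381.38833819 171.95685131] [ 547.5 -299.4   48. ]
[ 302  155   33   54 1359] [318.64091244 178.91537896] [ 550.7 -223.    48. ]
```

Emit:
play_rows:
  plan:
    - [-0.3, 0, 0, -20, 0]
    - [-0.3, 0.7, 0, -38.5, 0]
    - [-0.3, 0.7, 0, -38.5, 0]
    - [-0.3, 0.7, 0, -38.5, 0]
    - [-0.3, 0.7, 0, -38.5, 0]
    - [-0.3, 0.7, 0, -38.5, 0]
    - [-0.3, 0.7, 0, -38.5, 0]
    - [-0.3, 0.7, 0, -38.5, 0]
    - [-0.3, 0.7, 0, -38.5, 0]
    - [-0.3, 0.7, 0, -38.5, 0]
    - [-0.3, 0.7, 0, -38.5, 0]
    - [-0.3, 0.7, 0, -38.5, 0]
    - [-0.3, 0.7, 0, -38.5, 0]
    - [-0.3, 0.7, 0, -38.5, 0]
    - [-0.3, 0, 0, -15, 0]

```text
clock: 17.6
position: [616.0, 312.7, 218.6]
eef_rot: [-90.0, -0.2, 171.4]
force: [0.4, 0.6, -0.2]
opening: 60.0
```

Emit:
play_rows:
  plan:
    - [-0.3, 0, 10, 0, -7]
    - [-0.3, 0, 20, 0, -7]
    - [-0.3, 0, 20, 0, -7]
    - [-0.3, 0, 20, 0, -7]
    - [-0.3, 0, 10, 0, -7]
    - [-0.3, 0, 0, 0, 0]
    - [-0.3, 0, 0, 0, 0]
    - [-0.3, 0, 0, 0, 0]

```text
clock: 18.27
position: [617.9, 308.2, 141.2]
eef_rot: [-90.0, 0.0, -154.0]
force: [-0.3, 0.1, 0.0]
opening: 59.8
```

Run:
```python
from h import *
w=cap('wrist','w9.png');np.savez('w9.npz',**w)
o=manip.get_obs();print(o['clock'],o['position'],o['eef_rot'],o['opening'])
g=cv2.cvtColor(w['img'],cv2.COLOR_BGR2GRAY)
q=proj(w,(619,306.2,46));print(q)
m=(g>165).astype(np.uint8);m=cv2.morphologyEx(m,cv2.MORPH_CLOSE,np.ones((11,11)));n,l,s,ce=cv2.connectedComponentsWithStats(m)
for i in range(1,n):
  if s[i,4]>800:
    k=np.argwhere(l==i)[:,::-1];P=np.array([ray(w,*p,46)[:2] for p in k],np.float32);print(s[i],cv2.minAreaRect(P))
d=np.array([619,306.2])-o['position'][:2];print(to_tool(d,o['eef_rot'][2]))
```

```text
18.3167 [618.19137817 308.33537456 141.8234821 ] [-8.99826253e+01  1.01772368e-01 -1.53961481e+02] 59.535449331755
[324.44059813 198.09536586]
[ 302  124   46   89 3548] ((643.033447265625, 318.01300048828125), (80.75552368164062, 39.70694351196289), 26.247156143188477)
(np.float64(0.2), np.float64(2.3))
```

Emit:
play_rows:
  plan:
    - [-0.3, 0.3, 15, 2.4, -0.2]
    - [-0.3, 0, 30, 0, 0]
    - [-0.3, 0, 30, 0, 0]
    - [-0.3, 0, 25, 0, 0]
    - [-0.3, 0, 12, 0, 0]
    - [-0.3, 0, 5.5, 0, 0]
    - [-0.3, 0, 0, 0, 0]
    - [-0.3, 0, 0, 0, 0]
    - [1, 0, 0, 0, 0]
    - [1, 0, 0, 0, 0]
    - [1, 0, 0, 0, 0]
    - [1, 0, 0, 0, 0]
    - [1, 0, 0, 0, 0]
    - [1, 0, 0, 0, 0]
    - [1, 0, 0, 0, 0]
  newtons: 35

```text
clock: 19.57
position: [619.4, 306.0, 24.6]
eef_rot: [-90.0, 0.1, -153.6]
force: [-0.2, -1.4, 5.6]
opening: 39.9
```

Emit:
play_rows:
  plan:
    - [1, 0, -15, 0, 0]
    - [1, 0, -35, 0, 0]
    - [1, 0, -40, 0, 0]
    - [1, 0, -40, 0, 0]
    - [1, 0, -40, 0, 0]
    - [1, 0, -25, 0, 0]
    - [1, 0, 0, 0, 0]

```text
clock: 20.15
position: [621.6, 307.1, 227.3]
eef_rot: [-89.9, 0.8, -153.6]
force: [0.9, -0.2, -0.1]
opening: 39.7
```

Emit:
play_rows:
  plan:
    - [1, 10.6, 0, 15.3, 0]
    - [1, 21, 0, 30.4, 0]
    - [1, 21, 0, 30.4, 0]
    - [1, 21, 0, 30.4, 0]
    - [1, 21, 0, 30.4, 0]
    - [1, 21, 0, 30.4, 0]
    - [1, 21, 0, 30.4, 0]
    - [1, 21, 0, 30.4, 0]
    - [1, 21, 0, 30.4, 0]
    - [1, 21, 0, 30.4, 0]
    - [1, 21, 0, 30.4, 0]
    - [1, 21, 0, 30.4, 0]
    - [1, 21, 0, 30.4, 0]
    - [1, 21, 0, 30.4, 0]
    - [1, 21, 0, 30.4, 0]
    - [1, 21, 0, 30.4, 0]
    - [1, 21, 0, 30.4, 0]
    - [1, 21, 0, 30.4, 0]
    - [1, 21, 0, 30.4, 0]

```text
clock: 21.73
position: [518.9, -371.6, 216.7]
eef_rot: [-90.2, -0.0, -153.6]
force: [0.3, -0.4, -1.4]
opening: 39.9
```

Emit:
play_rows:
  plan:
    - [1, 0, 0, 0, 5]
    - [1, 0, 0, 0, 7]
    - [1, 0, 0, 0, 7]
    - [1, 0, 10, 0, 7]
    - [1, 0, 30, 0, 5]
    - [1, 0, 30, 0, 4.1]
    - [1, 0, 20, 0, 0]
    - [1, 0, 0, 0, 0]
    - [1, 0, 0, 0, 0]
    - [1, 0, 0, 0, 0]

```text
clock: 22.57
position: [520.6, -371.1, 129.3]
eef_rot: [-90.0, 0.1, 171.3]
force: [1.0, -0.8, -0.4]
opening: 39.9
```

Run:
```python
from h import *
w=cap('wrist','w10.png');np.savez('w10.npz',**w)
o=manip.get_obs();print(o['clock'],o['position'],o['eef_rot'],o['opening'],o['force'])
print(to_tool(np.array([521.2,-371.0])-o['position'][:2],o['eef_rot'][2]))
z=o['position'][2]+22;a=np.radians(o['eef_rot'][2])
for y in(-20,20): 
  q=o['position']+[np.cos(a)*-68-np.sin(a)*y,np.sin(a)*-68+np.cos(a)*y,0];q[2]=z;print(proj(w,q))
cv2.imwrite('pics/w10c.png',cv2.resize(w['img'][20:270,170:450],None,fx=2.4,fy=2.4,interpolation=cv2.INTER_CUBIC))
```

```text
22.6167 [ 521.04393134 -371.52873854  130.16543349] [-8.98927431e+01  1.48869663e-01  1.71290702e+02] 40.056220821565 [-0.47256966 -0.20670057 -0.26955663]
(np.float64(-0.1), np.float64(-0.5))
[282.18316537 123.95813495]
[364.12150188 124.0572764 ]
```

View pics/w10c.png

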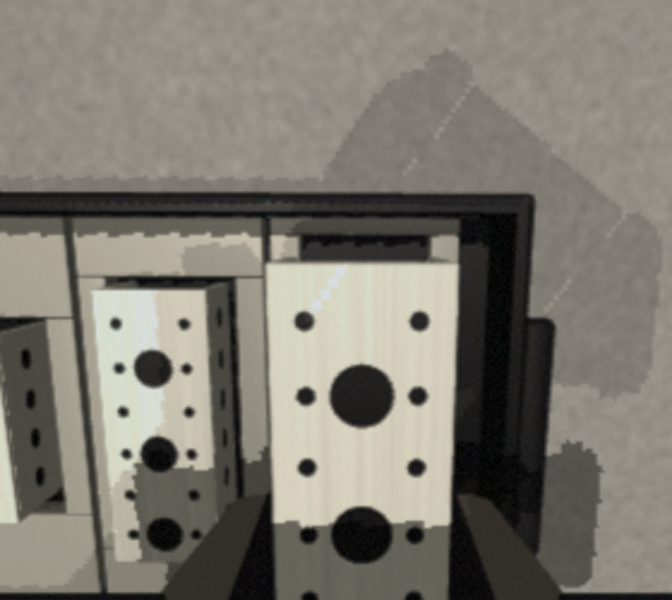

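Emit:
play_rows:
  plan:
    - [1, -1.5, 15, 0, 0]
    - [1, 0, 25, 0, 0]
    - [1, 0, 20, 0, 0]
    - [1, 0, 12, 0, 0]
    - [1, 0, 8, 0, 0]
    - [1, 0, 0, 0, 0]
    - [1, 0, 5, 0, 0]
    - [1, 0, 5, 0, 0]
    - [1, 0, 5, 0, 0]
    - [1, 0, 4, 0, 0]
    - [1, 0, 3, 0, 0]
    - [1, 0, 0, 0, 0]
    - [1, 0, 0, 0, 0]

```text
clock: 23.7
position: [521.9, -371.2, 26.5]
eef_rot: [-90.0, 0.0, 171.3]
force: [-1.6, -0.2, 1.9]
opening: 40.1
```

Emit:
play_rows:
  plan:
    - [-0.07, 0, 0, 0, 0]
    - [-0.07, 0, 0, 0, 0]
    - [-0.07, 0, 0, 0, 0]
    - [-0.07, 0, 0, 0, 0]
    - [-0.07, 0, -10, 0, 0]
    - [-0.07, 0, -30, 0, 0]
    - [-0.07, 0, -40, 0, 0]
    - [-0.07, 0, -40, 0, 0]
    - [-0.07, 0, -40, 0, 0]
    - [-0.07, 0, -40, 0, 0]
    - [-0.07, 10, -20, -30, 0]
    - [-0.07, 10, -20, -30, 0]
    - [-0.07, 20, -20, -30, 0]
    - [-0.07, 20, 0, -30, 0]
    - [-0.07, 0, 0, 0, 0]
    - [-0.07, 0, 0, 0, 0]
    - [-0.07, 0, 0, 0, 0]

```text
clock: 25.12
position: [480.7, -243.7, 286.6]
eef_rot: [-90.0, 0.0, 171.3]
force: [0.1, -0.5, 0.8]
opening: 49.1
```

Run:
```python
from h import *
w=cap('wrist','w11.png');np.savez('w11.npz',**w);s=cap('side','s11.png');np.savez('s11.npz',**s)
o=manip.get_obs();print(o['clock'],o['position'],o['eef_rot'],o['opening'],o['force'])
a=cv2.resize(w['img'][30:215,165:485],None,fx=2.4,fy=2.4,interpolation=cv2.INTER_CUBIC)
t=cap('top')
b=cv2.resize(s['img'][140:215,260:390],(390,150),interpolation=cv2.INTER_CUBIC)[:, :384]
c=cv2.resize(t['img'][130:240,130:350],(384,150),interpolation=cv2.INTER_CUBIC)
cv2.imwrite('pics/fin.png',np.vstack([a,np.hstack([b,c])]))
```

```text
25.2167 [ 480.74042296 -244.26559381  286.00411738] [-8.99922145e+01 -6.93501151e-03  1.71223583e+02] 48.99854749893531 [-0.34540991 -0.43156204  0.35125513]
```

View pics/fin.png

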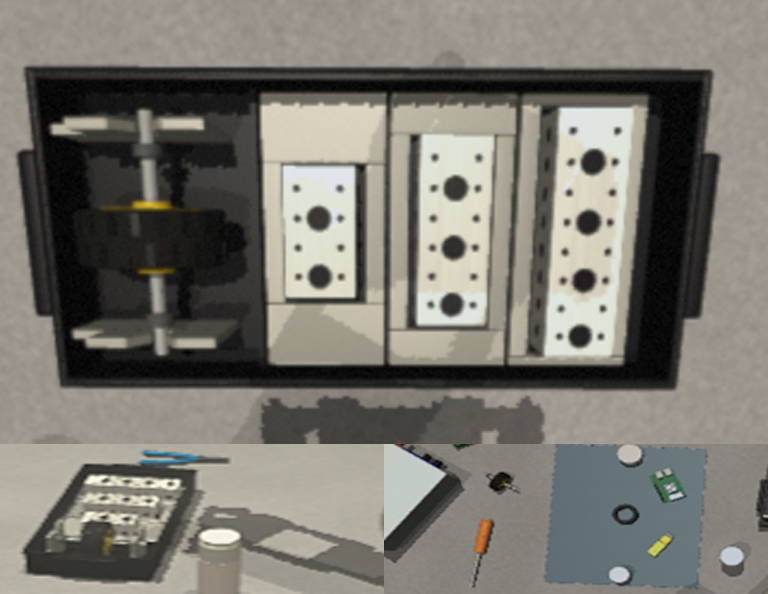

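Run:
```python
from h import *
w=dict(np.load('w11.npz'))
f=lambda p,z:ray(w,165+p[0]/2.4,30+p[1]/2.4,z)[:2]
y=np.radians(-8.75);R=np.array([[np.cos(y),np.sin(y)],[-np.sin(y),np.cos(y)]]);T=np.array([540.0,-248.5])
def q(n,P,z): 
    k=np.array([R@(f(p,z)-T) for p in P]);print(n,k.mean(0).round(1),'pts',k.round(0).tolist())
q('rim',[(26,68),(712,72),(675,387),(62,386)],56)
q('axle',[(144.5,110),(161.5,354)],50)
q('axle@58',[(144.5,110),(161.5,354)],58)
q('collars',[(148,150),(158,320)],50)
q('short',[(282,165),(357,165),(355,299),(284,298)],48)
q('med',[(418,134),(496,134),(487,326),(414,326)],48)
q('long',[(559,107),(634,107),(615,357),(544,355)],48)
```

```text
rim [-1.5 -1.1] pts [[84.0, 177.0], [83.0, -180.0], [-86.0, -179.0], [-86.0, 178.0]]
axle [ -2.  119.6] pts [[64.0, 119.0], [-68.0, 120.0]]
axle@58 [ -1.7 117.2] pts [[63.0, 117.0], [-67.0, 118.0]]
collars [ -2.1 119.7] pts [[44.0, 119.0], [-48.0, 121.0]]
short [ 0.3 26.7] pts [[37.0, 47.0], [37.0, 5.0], [-36.0, 7.0], [-36.0, 48.0]]
med [  0.4 -48.6] pts [[53.0, -28.0], [53.0, -70.0], [-52.0, -70.0], [-52.0, -27.0]]
long [  -1.5 -124. ] pts [[67.0, -103.0], [67.0, -144.0], [-70.0, -146.0], [-69.0, -104.0]]
```

```bash
python3 -c "
from h import *
print(manip.finish_job())"
```

```text
the job is handed in; nothing more can be done
None
```

I hung the wheel in its bay, moved the short channel from the long pocket to its own, and put the long channel in the long pocket. The job was handed in at about 25 s of the 67 s allowed, and the hand-in gave no verdict.

My last checks came from one final wrist picture, measured in the tote frame:

| Part | Measured offset from target |
|---|---|
| Short channel | within 1 mm of its pocket centre |
| Medium channel | within 1 mm of its pocket centre |
| Long channel | about 1.5 mm off along the tote's x |
| Wheel | about 2 mm off mid-bay along the axle |
| Axle | about 1 mm off the slot centres across the tote, both ends |

- **Axle height:** this I could not measure precisely. It rests on two indirect signs. The gripper stopped at 64.3 mm before releasing, which puts the axle at about 50.5 mm. The axle's length in the final picture (132 mm) also fits a height of 50 mm.
- **Channel height and tilt:** these were not measured in the final picture. The gripper's height just before each release matched a channel sitting on the tote floor.
- **Bystanders:** those visible in the last top view looked where they started; I did not measure them. The gripper was open and clear of everything at hand-in.
- **Disagreement:** the rim measurement in the final picture was shifted by about 1.5 mm from my earlier tote estimate, within the 2 mm calibration.

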